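# Shut the sample drawer and give the two-button start

### The arm

A 6-joint arm with a two-finger parallel gripper is mounted at the origin on a cart in front of the work surface, level with it; the furniture and walls round the work are solid. World frame = base frame: x ahead of the robot, y to its left, z up, the work surface at z = 0. Lengths are in m, angles in rad, forces in N, time in s.
With the tool pointing down it reaches from about 0.35 to 0.725 m from the base axis. Payload 4.3 kg.
Tool frame: the origin (TCP) lies at the very end of the fingers, on their centre line; the grasp point (between the pads) lies 19 mm behind it (env.grip_point_offset is the distance from the TCP to the grasp point, in m); z points along the fingers, y is the line along which they close (so a half turn about z gives the same grasp; the last joint's range is limited). The gripper opens to 85 mm and grips with 20 to 120 N. Pads are 22 mm wide; open, the fingers measure 114 mm over their backs; the gripper's body (76 mm by 85 mm) begins 54 mm behind the grasp point. The pads swing forward as they close: fully open they stand 13 mm farther back than shut.
Start: joints at [1.067, 0.377, 0.081, 1.274, 0, 1.46], TCP at [0.221, 0.531, 0.231] pointing down, gripper open.
Joint ranges: [-2.72, 2.72], [-0.84, 1.66], [-1.02, 1.22], [-1.77, 2.12], [-1.37, 1.28], [-3.14, 3.14]. Speed limits (rad/s): [2.57, 2.57, 3.14, 3.14, 3.14, 3.14].

### API

Orientations are given as a unit quaternion [x, y, z, w].
In Python, from rig import telemetry, optics, workorder, env gives the robot as it stands. The module is installed in compiled form; this text tells all that it offers.
- The arm moves only by the tool send_path, called after "Request:" in YAML: its name, and indented under it one key for each argument. Schema: {"type":"object","properties":{"increments":{"type":"object","properties":{"tx":{"type":"array","items":{"type":"number"},"minItems":1,"maxItems":8},"ty":{"type":"array","items":{"type":"number"},"minItems":1,"maxItems":8},"tz":{"type":"array","items":{"type":"number"},"minItems":1,"maxItems":8},"spin":{"type":"array","items":{"type":"number"},"minItems":1,"maxItems":8},"aperture":{"type":"array","items":{"type":"number"},"minItems":1,"maxItems":8}},"additionalProperties":false,"required":["tx","ty","tz","spin","aperture"]},"only":{"type":"string"},"quiet":{"type":"boolean"},"lines":{"type":"string"}},"required":["increments"],"additionalProperties":false}. increments is an object with one list for each field, all of the same length, 1 to 8, a row being the entries at one place: tx, ty, tz (the shift in shares of 300 mm (1.0 is 300 mm)), spin (a turn about the tool's z in shares of 2 pi rad (1.0 is 2 pi rad)), aperture (the finger opening in m); each row shifts and turns the commanded pose from where the row before left it, along the tool's axes as they then stand; what a row does not reach is not made up. A row lasts 1/8 s, in which the tool goes at most 0.0625 m and 0.188 rad, less where a joint would pass 70% of its speed; a pose out of reach is approached as far as the arm can. The fingers move at their own pace and stop on an object; the grip force is fixed at half the most. Time passes only in rows, so rows that do not move let the fingers close. The tool returns the time, the measured TCP pose, the force, the opening and the grip force at its end. only (a regular expression) keeps the lines of the reply that match it, lines (a string "A,B") keeps lines A to B, and quiet returns only ok. Input that does not fit is refused with a message, and nothing moves.
- telemetry.get_state(): the state, without advancing time (a new reading comes with each control period).
- optics.capture(name): name is "scene" or "top" or "wrist"; returns a dict with "pixels" (420x560x3 uint8, red, green, blue), "mtx" (3x3 intrinsics, pixels), "rvec" (rotation vector, rad) and "tvec" (3), from world to camera coordinates, as OpenCV has them; the wrist camera has in their place "T_tool_cam" (4x4, takes a point from camera to tool coordinates, whose origin is the TCP and whose axes are the flange's). Camera axes: x right, y down, z forward; pixel columns grow to the right and rows downward; lengths in m; the calibration is good to about 2 mm. A picture is of the moment at which its call begins: read the wrist's pose just before it. There is no depth.
- workorder.hand_in(): hands the job in; it is judged then, once.
The state is a dict: "clock": time; "q": joint angles; "joint_vel": joint speeds; "tau": joint torques, N m; "tool_pos": TCP position; "tool_rot": TCP orientation; "ft_force": force on the tool from outside, world axes, zero at the start; "moment": the same for the moment, N m; "gripper_width": finger opening in m; "gripper_force": force on a finger pad.
Only numpy, scipy, OpenCV 4.12 (cv2) and the standard library are available. Lean on these libraries where they do the work, as an engineer would, in place of code of your own. Each camera call takes 0.05 s, during which the arm holds its last target. There are 200 camera calls.

### The job

Start the small UV exposure chamber: push its sample drawer fully home, and only then press both green start buttons on the grey console down together, one fingertip on each, keep both fully down for at least three seconds and let both come up again. Do not press the red stop button, and do not pick up, carry or shift any of the other things on the worktop.

Things in the scene. Friction and masses are not known exactly. Their poses are not given: they have to be found in the camera images.
- chamber: UV exposure chamber, a white metal box 130 x 130 x 75 mm fixed to the worktop, vent slots on top. Origin: centre of its underside; its x points from its front (drawer side, facing the robot) to its back, y to its left, z up. It stands at varying places and yaw, left or right of the console.
- drawer_handle (a point): foremost point, mid-length, of the drawer's handle: a level steel bar 8 mm thick, 56 mm long along the chamber's y, 42 mm above the worktop. The grey drawer front (110 mm wide, 15 to 65 mm above the worktop) is 26.5 mm behind it. Push bar or front along the chamber's +x to close; home, this point is at chamber x = -96 mm. In the drawer: a blue rack with four cuvettes.
- drawer (a joint): how far the sample drawer stands out of the chamber, m: 0 is fully home against its stop, at most 0.045; it slides with about 1.5 N of friction and stays where it is left, and grows as it is pulled out towards the chamber's -x.
- console: start console, a grey box 110 x 130 mm, top 40 mm above the worktop, fixed to it. Origin: centre of its underside; x points from its front (stop button side) to its back, y to its left, z up. On its top the two green start buttons lie 60 mm apart, along its y, at x = +18 mm, y = +30 and -30 mm; the small red stop button is at x = -32 mm, y = 0.
- start_left_top (a point): centre of the top of the left (+y) green start button, a round cap 28 mm across in a black housing. Up, it is 64 mm above the worktop (12 mm proud of the black housing, 44 mm across); fully down, 56 mm.
- start_right_top (a point): centre of the top of the right (-y) green start button, like the left one.
- start_left (a joint): how far the left green button is pressed, m: 0 up, 0.008 fully down against its stop; a spring brings it up, about 4 N when fully down.
- start_right (a joint): how far the right green button is pressed, as for the left one.
- stop_top (a point): centre of the top of the red stop button, 20 mm across, on the console's front half, 50 mm in front of the line between the green buttons.
- stop (a joint): how far the red stop button is pressed, m: 0 up, 0.006 fully down; leave it up.
- start_left_base: black housing of the left green button, 44 mm across, its top 52 mm above the worktop, together with the green cap. Origin: centre of the housing's underside, on the console's top.
- start_right_base: black housing of the right green button with its green cap, like the left one.
- vial_white: loose glass vial with a white cap and pinkish content, 26 mm across, 54 mm high, standing in front of and between the chamber and the console. Origin: centre of its underside.
- vial_black: loose vial with a black cap, 26 mm across, 62 mm high, standing on the right, beside the mouse. Origin: centre of its underside.
- marker: loose red and black marker pen, 137 mm long, 17 mm thick, lying near the front edge. Origin: middle of its underside.
- calculator: loose black pocket calculator, 132 x 69 x 21 mm, lying at the left. Origin: middle of its underside.
- mouse: loose cream computer mouse, 110 x 62 x 33 mm, lying at the right. Origin: middle of its underside.
- reagent_blue: loose white bottle with a blue cap, 54 mm across, 92 mm high, standing at the back in front of the monitor. Origin: centre of its underside.

How it is judged:
On the way, in this order (a step that is already met when the one before it is completed fails the run):
1. the sample drawer is fully home (value of joint drawer below 0.003 m), for 0.2 s.
2. both green start buttons are held down together by the fingers for three seconds, with the drawer home (value of joint each of start_left, start_right above 0.0055 m and contact force between the fingers and start_left_base above 0.5 N and contact force between the fingers and start_right_base above 0.5 N and value of joint drawer below 0.003 m), for 2.8 s.
At the end, for the whole second after the job is handed in: The drawer is home (within 3 mm), both green buttons and the red one are up (within 1 mm), and the loose things are within 15 mm of where they stood (value of joint drawer below 0.003 m and value of joint each of start_left, start_right, stop below 0.001 m and distance of each of vial_white, vial_black, marker, calculator, mouse, reagent_blue from where it was at the start of the episode below 0.015 m); the robot touches nothing.
It fails at once if a green start button is pressed while the drawer is still open (value of joint drawer above 0.006 m and value of joint any of start_left, start_right above 0.003 m).
It fails at once if one green button is pressed more than 5.5 mm while the other is up (less than 1.5 mm) ((value of joint start_left above 0.0055 m and value of joint start_right below 0.0015 m) or (value of joint start_right above 0.0055 m and value of joint start_left below 0.0015 m)).
It fails at once if the red stop button is pressed (more than 2 mm) (value of joint stop above 0.002 m).
It fails at once if a loose thing is lifted (more than 20 mm) or shifted (more than 30 mm) (distance of any of vial_white, vial_black, marker, calculator, mouse, reagent_blue from where it was at the start of the episode above 0.03 m or height (world z) of any of vial_white, vial_black, marker, calculator, mouse, reagent_blue above 0.02 m).
It also fails if it takes over 51 s, if anything falls off the work surface, if the arm or the gripper's body presses on something with over 40 N, if the wrist force passes 120 N, or if a joint passes its speed limit or range.

## Working session

There is one attempt and no reset: what is moved stays moved. The work goes in short steps, Python scripts to look and compute and a tool call to move; the robot and the scene stay as the last step left them, time stands still between calls to the robot, and variables do not carry over. Pictures are saved under pics/ and viewed, at most 10 in all, crops included, and the job is handed in when it is done.

```bash
mkdir -p pics; python3 - <<'E'
from rig import telemetry, optics
import cv2,pickle
d={}
for n in("scene","top"):
    c=optics.capture(n);d[n]=c
    cv2.imwrite(f"pics/{n}0.png",c["pixels"][:,:,::-1])
    print(n,c["mtx"],c["rvec"],c["tvec"])
pickle.dump(d,open("d.pkl","wb"))
s=telemetry.get_state();print({k:s[k] for k in("clock","tool_pos","tool_rot","gripper_width")})
E
```

```text
scene [[384.04385288   0.         275.63843503]
 [  0.         384.04385288 212.88894792]
 [  0.           0.           1.        ]] [ 2.03315815 -0.65711832  0.33601321] [-0.43460874  0.2576372   0.68978593]
top [[433.36293486   0.         270.46938846]
 [  0.         433.36293486 212.53063828]
 [  0.           0.           1.        ]] [ 2.11025517 -2.11909451  0.2263189 ] [0.03813318 0.54899467 0.97460644]
{'clock': 0.1, 'tool_pos': array([0.22032433, 0.53047155, 0.23043444]), 'tool_rot': array([ 1.95643773e-01,  9.80674588e-01, -8.84287601e-04, -2.92231119e-04]), 'gripper_width': 0.08572292189159998}
```

View pics/top0.png

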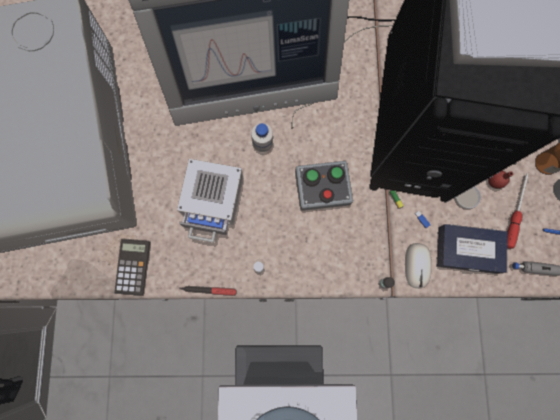

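View pics/scene0.png

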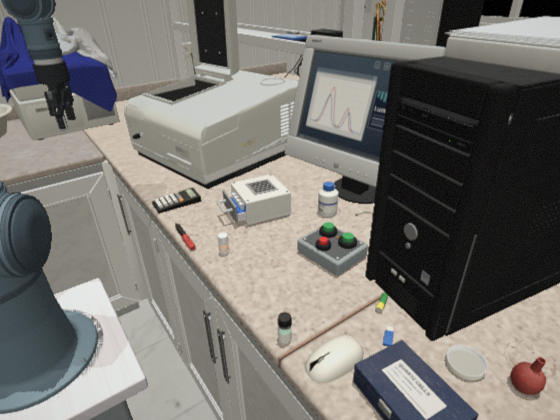

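The top view shows the green caps at about (312,176) and (337,173), and the red one at (327,196). The chamber top is around (211,190), with its drawer and handle pointing down to about (201,238). The white vial is at (258,267).

```bash
cat > h.py <<'E'
import numpy as np,cv2
def ray(c,uv,z):
    uv=np.asarray(uv,float).reshape(-1,1,2)
    p=cv2.undistortPoints(uv,c["mtx"],None).reshape(-1,2)
    R=cv2.Rodrigues(np.asarray(c["rvec"]))[0];t=np.asarray(c["tvec"]).ravel()
    o=-R.T@t; d=np.c_[p,np.ones(len(p))]@R
    return o+d*((z-o[2])/d[:,2])[:,None]
def proj(c,P): return cv2.projectPoints(np.asarray(P,float).reshape(-1,3),np.asarray(c["rvec"]),np.asarray(c["tvec"]),c["mtx"],None)[0].reshape(-1,2)
def blobs(m,lo=25):
    n,_,s,ce=cv2.connectedComponentsWithStats(m.astype(np.uint8));return [(ce[i].round(1),s[i,4]) for i in range(1,n) if s[i,4]>=lo]
E
python3 - <<'E'
import pickle;from h import *
d=pickle.load(open("d.pkl","rb"))
for n in d:
    c=d[n];im=c["pixels"].astype(int);r,g,b=im[...,0],im[...,1],im[...,2]
    for nm,m,z in(("g",(g>r*1.6)&(g>b*1.3)&(g>50),.062),("r",(r>2*g)&(r>2*b)&(r>90),.054)):
        for ce,a in blobs(m): print(n,nm,ce,a,ray(c,ce,z).round(4))
c=d["top"];im=c["pixels"];
hsv=cv2.cvtColor(im,cv2.COLOR_RGB2HSV)
m=((hsv[...,1]<25)&(hsv[...,2]>165)).astype(np.uint8);m[:150]=0;m[225:]=0;m[:,:165]=0;m[:,260:]=0
m=cv2.morphologyEx(m,cv2.MORPH_CLOSE,np.ones((9,9)))
k=max(cv2.findContours(m,0,2)[0],key=cv2.contourArea)
w=ray(c,k.reshape(-1,2),.075)[:,:2].astype(np.float32)
R=cv2.minAreaRect(w);print("chamber",R,cv2.boxPoints(R).round(4))
o=cv2.resize(im[150:290,165:365],None,fx=4,fy=4,interpolation=2)
cv2.imwrite("pics/crop.png",o[:,:,::-1])
print("vial",ray(c,(258,267),.054),"blue",ray(c,(262,130),.092))
E
```

```text
scene g [328.1 227.1] 91 [[ 0.6348 -0.0715  0.062 ]]
scene g [347.4 237.6] 104 [[ 0.6407 -0.1302  0.062 ]]
scene g [383.7 297.3] 51 [[ 0.5599 -0.3086  0.062 ]]
scene r [188.2 241.6] 93 [[0.3459 0.0864 0.054 ]]
scene r [323.1 240.4] 69 [[ 0.5973 -0.0971  0.054 ]]
scene r [538.  366.3] 78 [[ 0.6408 -0.5428  0.054 ]]
scene r [526.3 380.5] 407 [[ 0.6019 -0.5445  0.054 ]]
top g [336.5 172.2] 99 [[ 0.6472 -0.1243  0.062 ]]
top g [311.9 174.9] 92 [[ 0.6406 -0.0646  0.062 ]]
top g [394.2 195.2] 38 [[ 0.5894 -0.2604  0.062 ]]
top r [497.8 180.7] 70 [[ 0.6269 -0.5175  0.054 ]]
top r [327.1 193.6] 53 [[ 0.596 -0.101  0.054]]
top r [513.9 229.1] 298 [[ 0.5075 -0.5424  0.054 ]]
top r [223.1 291. ] 97 [[0.3658 0.1456 0.054 ]]
chamber ((0.593052327632904, 0.18346571922302246), (0.12930631637573242, 0.15377888083457947), 79.11048889160156) [[0.5053 0.1345]
 [0.6563 0.1055]
 [0.6808 0.2324]
 [0.5298 0.2615]]
vial [[0.42043232 0.06543448 0.054     ]] blue [[0.7437613  0.05537839 0.092     ]]
```

View pics/crop.png

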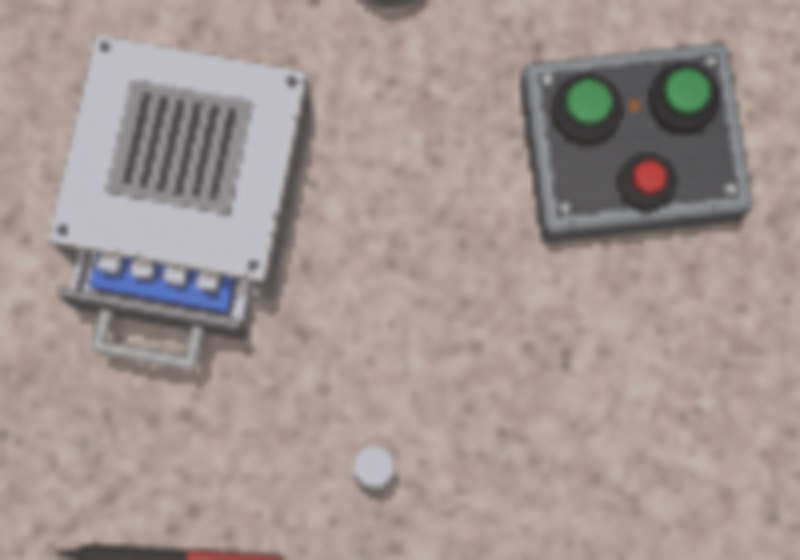

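The crop shows the chamber-top corners at crop (100,40), (308,73), (265,280) and (52,240). The handle's bar runs from (95,350) to (195,364), with the drawer out. The buttons are clear.

```bash
python3 - <<'E'
import pickle;from h import *
d=pickle.load(open("d.pkl","rb"));c=d["top"]
f=lambda *p:np.array(p)/4+[165-.4,150-.4]
C=ray(c,f((100,40),(308,73),(265,280),(52,240)),.075)[:,:2]
ce=C.mean(0);x=(C[0]+C[1]-C[2]-C[3]);yaw=np.arctan2(x[1],x[0]);print(C.round(4),ce,np.degrees(yaw))
H=ray(c,f((95,350),(195,364),(145,360)),.042)[:,:2];
u=np.array([np.cos(yaw),np.sin(yaw)]);v=np.array([-u[1],u[0]])
print("handle",H,"in chamber",[((h-ce)@u,(h-ce)@v) for h in H])
for r in(.096,.160,.185):print(r,ce-r*u)
for n in d:
    R=cv2.Rodrigues(np.asarray(d[n]["rvec"]))[0];print(n,-R.T@np.asarray(d[n]["tvec"]).ravel())
# triangulate buttons
P=[k["mtx"]@np.c_[cv2.Rodrigues(np.asarray(k["rvec"]))[0],np.ravel(k["tvec"])] for k in(d["top"],d["scene"])]
X=cv2.triangulatePoints(P[0],P[1],np.array([[311.9,336.5],[174.9,172.2]]),np.array([[328.1,347.4],[227.1,237.6]]));print((X[:3]/X[3]).T)
E
```

```text
[[0.6757 0.2292]
 [0.6547 0.1044]
 [0.5289 0.1283]
 [0.5532 0.2531]] [0.60312452 0.17876687] -10.89291614989982
handle [[0.49313916 0.23189357]
 [0.48448578 0.17211876]
 [0.48700621 0.20193469]] in chamber [(np.float64(-0.11804321514096422), np.float64(0.031385088239164555)), (np.float64(-0.11524479861536727), np.float64(-0.02894796868695583)), (np.float64(-0.11840421867353328), np.float64(0.0008070314030038696))]
0.096 [0.50885424 0.19690838]
0.16 [0.44600739 0.20900272]
0.185 [0.42145783 0.21372707]
scene [ 0.10636963 -0.62991406  0.56829579]
top [0.3366787  0.04225091 1.06656895]
[[ 0.64190241 -0.06494041  0.05594106]
 [ 0.64815447 -0.12473075  0.0562477 ]]
```

Units first: shifts go in shares of 300 mm and turns go in shares of 2 pi rad. So -0.0474 m / 0.3 = -0.158, -0.03 m / 0.3 = -0.1, -0.102 rad / 6.2832 = -0.0162.

Request:
send_path:
  increments: {"tx":[-0.158, -0.158, -0.158, -0.158, -0.158, -0.158, -0.158, 0], "ty":[-0.1, -0.1, -0.1, -0.1, -0.1, -0.1, -0.1, 0], "tz":[0, 0, 0, 0, 0, 0, 0, 0], "spin":[0, 0, 0, 0, 0, 0, 0, -0.0162], "aperture":[0, 0, 0, 0, 0, 0, 0, 0]}

```text
clock: 1.1
tool_pos: [0.4483, 0.2066, 0.2308]
tool_rot: [0.147, 0.989, -0.0, 0.0]
ft_force: [-0.1, 0.6, 0.7]
gripper_width: 0.0001
gripper_force: 0.0
```

Request:
send_path:
  increments: {"tx":[0, 0, 0], "ty":[0, 0, 0], "tz":[0, 0.1333, 0], "spin":[-0.0162, 0, 0], "aperture":[0, 0, 0]}

```text
clock: 1.48
tool_pos: [0.4436, 0.2088, 0.1885]
tool_rot: [0.095, 0.995, -0.001, -0.003]
ft_force: [0.3, -0.7, -0.2]
gripper_width: -0.0
gripper_force: 0.0
```

In the tool's units: 0.041 m / 0.3 = 0.1367, 0.04 m / 0.3 = 0.1333.

Request:
send_path:
  increments: {"tx":[0, 0, 0, 0, 0], "ty":[0, 0, 0, 0, 0], "tz":[0.1367, 0.1367, 0.1367, 0.1333, 0], "spin":[0, 0, 0, 0, 0], "aperture":[0, 0, 0, 0, 0]}

```text
clock: 2.1
tool_pos: [0.4441, 0.2091, 0.0268]
tool_rot: [0.095, 0.996, -0.001, -0.003]
ft_force: [-0.3, 0.1, 0.5]
gripper_width: 0.0003
gripper_force: 0.0
```

Request:
send_path:
  increments: {"tx":[-0.0333, -0.0333, -0.0333, -0.0267, -0.0267, 0], "ty":[0, 0, 0, 0, 0, 0], "tz":[0, 0, 0, 0, 0, 0], "spin":[0, 0, 0, 0, 0, 0], "aperture":[0, 0, 0, 0, 0, 0]}

```text
clock: 2.85
tool_pos: [0.4926, 0.2008, 0.0283]
tool_rot: [0.095, 0.995, -0.0, 0.0]
ft_force: [0.1, 0.1, -0.7]
gripper_width: 0.0
gripper_force: 0.0
```

In the tool's units: -0.003 m / 0.3 = -0.01, -0.002 m / 0.3 = -0.0067.

Request:
send_path:
  increments: {"tx":[-0.01, -0.0067, 0], "ty":[0, 0, 0], "tz":[0, 0, 0], "spin":[0, 0, 0], "aperture":[0, 0, 0]}

```text
clock: 3.22
tool_pos: [0.4963, 0.2, 0.0282]
tool_rot: [0.095, 0.995, -0.0, -0.0]
ft_force: [-1.5, -1.0, -0.3]
gripper_width: 0.0001
gripper_force: 0.5
```

Request:
send_path:
  increments: {"tx":[-0.0067, -0.0033, 0], "ty":[0, 0, 0], "tz":[0, 0, 0], "spin":[0, 0, 0], "aperture":[0, 0, 0]}

```text
clock: 3.6
tool_pos: [0.4992, 0.1995, 0.0281]
tool_rot: [0.095, 0.995, -0.0, -0.0]
ft_force: [-1.8, -0.4, -0.3]
gripper_width: -0.0
gripper_force: 0.9
```

In the tool's units: -0.003 m / 0.3 = -0.01, -0.002 m / 0.3 = -0.0067.

Request:
send_path:
  increments: {"tx":[-0.01, -0.0067, 0], "ty":[0, 0, 0], "tz":[0, 0, 0], "spin":[0, 0, 0], "aperture":[0, 0, 0]}

```text
clock: 3.98
tool_pos: [0.4994, 0.1994, 0.0279]
tool_rot: [0.094, 0.996, 0.001, -0.005]
ft_force: [-13.1, 1.9, 10.2]
gripper_width: -0.0003
gripper_force: 6.6
```

Request:
send_path:
  increments: {"tx":[-0.0067, -0.0067, 0], "ty":[0, 0, 0], "tz":[0, 0, 0], "spin":[0, 0, 0], "aperture":[0, 0, 0]}

```text
clock: 4.35
tool_pos: [0.4995, 0.1993, 0.0278]
tool_rot: [0.094, 0.996, 0.001, -0.008]
ft_force: [-22.0, 4.9, 18.9]
gripper_width: -0.0002
gripper_force: 11.2
```

In the tool's units: -0.06 m / 0.3 = -0.2, 0.01 m / 0.3 = 0.0333, -0.15 rad / 6.2832 = -0.0239.

Request:
send_path:
  increments: {"tx":[0.0333, 0.0667, 0.0833, 0, 0, 0, 0, 0], "ty":[0, 0, 0, 0, 0, 0, 0, 0], "tz":[0, 0, 0, -0.1833, -0.2, -0.1833, 0, 0], "spin":[0, 0, 0, 0, 0, 0, -0.0239, -0.0236], "aperture":[0, 0, 0, 0.047, 0.047, 0.047, 0.047, 0.047]}

```text
clock: 5.35
tool_pos: [0.4565, 0.2087, 0.2001]
tool_rot: [-0.056, 0.998, 0.0, 0.003]
ft_force: [-0.2, -1.2, 0.3]
gripper_width: 0.047
gripper_force: 0.0
```

Request:
send_path:
  increments: {"tx":[0], "ty":[0], "tz":[0], "spin":[0], "aperture":[0.047]}

```text
clock: 5.48
tool_pos: [0.4554, 0.2084, 0.1989]
tool_rot: [-0.053, 0.999, 0.0, 0.001]
ft_force: [-0.2, -0.4, 0.9]
gripper_width: 0.0472
gripper_force: 0.0
```

In the tool's units: -0.0461 m / 0.3 = -0.1537, -0.0458 m / 0.3 = -0.1527.

Request:
send_path:
  increments: {"tx":[-0.074, -0.074, -0.074, -0.074, -0.074, -0.074, -0.073, 0], "ty":[-0.1527, -0.1527, -0.1527, -0.1527, -0.1527, -0.1527, -0.1537, 0], "tz":[0, 0, 0, 0, 0, 0, 0, 0], "spin":[0, 0, 0, 0, 0, 0, 0, 0], "aperture":[0.047, 0.047, 0.047, 0.047, 0.047, 0.047, 0.047, 0.047]}

```text
clock: 6.48
tool_pos: [0.6449, -0.0977, 0.1971]
tool_rot: [-0.051, 0.999, -0.001, 0.0]
ft_force: [-0.4, 0.3, 0.1]
gripper_width: 0.0471
gripper_force: 0.0
```

Request:
send_path:
  increments: {"tx":[0], "ty":[0], "tz":[0], "spin":[0], "aperture":[0.047]}

```text
clock: 6.6
tool_pos: [0.643, -0.0939, 0.1979]
tool_rot: [-0.053, 0.999, 0.0, -0.0]
ft_force: [-0.7, 0.1, -0.1]
gripper_width: 0.0467
gripper_force: 0.0
```

```bash
cat > look.py <<'E'
import sys;from h import *;from rig import telemetry,optics
from scipy.spatial.transform import Rotation as Ro
s=telemetry.get_state();c=optics.capture("wrist")
T=np.eye(4);T[:3,:3]=Ro.from_quat(s["tool_rot"]).as_matrix();T[:3,3]=s["tool_pos"]
W=np.linalg.inv(T@np.asarray(c["T_tool_cam"]));c["rvec"]=cv2.Rodrigues(W[:3,:3])[0];c["tvec"]=W[:3,3]
im=c["pixels"].astype(int);r,g,b=im[...,0],im[...,1],im[...,2]
print("tcp",s["tool_pos"])
for nm,m,z in(("g",(g>r*1.6)&(g>b*1.3)&(g>50),.063),("r",(r>2*g)&(r>2*b)&(r>90),.054)):
    for ce,a in blobs(m,150):
        p=ray(c,ce,z)[0];print(nm,ce,a,p.round(4),"tool",(T[:3,:3].T@(p-T[:3,3])).round(4))
cv2.imwrite(f"pics/{sys.argv[1]}.png",c["pixels"][:,:,::-1])
t=optics.capture("top");cv2.imwrite(f"pics/{sys.argv[1]}_top.png",cv2.resize(t["pixels"][150:290,165:365],None,fx=4,fy=4)[:,:,::-1])
E
python3 look.py a
```

```text
tcp [ 0.64303673 -0.09385916  0.19785533]
g [105.2 126.1] 391 [ 0.5967 -0.2483  0.063 ] tool [ 0.0625 -0.1487  0.1348]
g [247.2 198. ] 717 [ 0.6473 -0.1228  0.063 ] tool [-0.0012 -0.0293  0.1348]
g [312.1 197.6] 729 [ 0.6406 -0.0638  0.063 ] tool [-0.0009  0.0301  0.1349]
r [279.3 142.9] 404 [ 0.5957 -0.0987  0.054 ] tool [4.750e-02 1.000e-04 1.439e-01]
```

View pics/a.png

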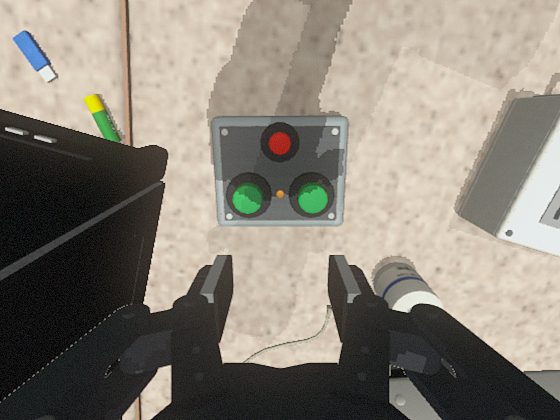

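View pics/a_top.png

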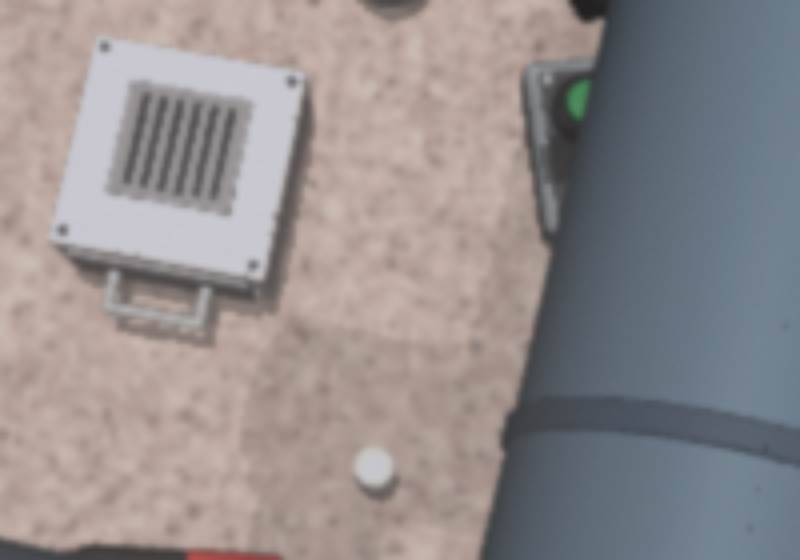

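The drawer is home: the handle now sits tight to the front, at crop (160,310). The fingers are centred on both caps to within 1 mm, so I'll descend.

In the tool's units: 0.04 m / 0.3 = 0.1333, -0.001 m / 0.3 = -0.0033.

Request:
send_path:
  increments: {"tx":[-0.0033, 0, 0, 0, 0], "ty":[0, 0, 0, 0, 0], "tz":[0.1333, 0.1333, 0.1167, 0.0267, 0], "spin":[0, 0, 0, 0, 0], "aperture":[0.047, 0.047, 0.047, 0.047, 0.047]}

```text
clock: 7.32
tool_pos: [0.644, -0.0931, 0.0759]
tool_rot: [-0.054, 0.999, 0.0, 0.0]
ft_force: [0.4, -0.3, 0.2]
gripper_width: 0.0467
gripper_force: 0.0
```

Request:
send_path:
  increments: {"tx":[0, 0, 0], "ty":[0, 0, 0], "tz":[0.0133, 0.0133, 0], "spin":[0, 0, 0], "aperture":[0.047, 0.047, 0.047]}

```text
clock: 7.7
tool_pos: [0.6443, -0.0939, 0.0675]
tool_rot: [-0.054, 0.999, -0.0, 0.0]
ft_force: [0.1, -0.2, 0.5]
gripper_width: 0.0467
gripper_force: 0.0
```

Request:
send_path:
  increments: {"tx":[0, 0], "ty":[0, 0], "tz":[0.01, 0], "spin":[0, 0], "aperture":[0.047, 0.047]}

```text
clock: 7.95
tool_pos: [0.644, -0.0939, 0.064]
tool_rot: [-0.054, 0.999, 0.0, -0.0]
ft_force: [-0.2, 0.5, -0.2]
gripper_width: 0.0474
gripper_force: 0.0
```

In the tool's units: 0.004 m / 0.3 = 0.0133.

Request:
send_path:
  increments: {"tx":[0, 0], "ty":[0, 0], "tz":[0.0133, 0], "spin":[0, 0], "aperture":[0.047, 0.047]}

```text
clock: 8.2
tool_pos: [0.6446, -0.094, 0.0605]
tool_rot: [-0.054, 0.999, -0.0, 0.0]
ft_force: [-0.9, 1.5, 3.4]
gripper_width: 0.0469
gripper_force: 1.4
```

Request:
send_path:
  increments: {"tx":[0, 0], "ty":[0, 0], "tz":[0.01, 0], "spin":[0, 0], "aperture":[0.047, 0.047]}

```text
clock: 8.45
tool_pos: [0.6445, -0.094, 0.0576]
tool_rot: [-0.054, 0.999, -0.0, 0.0]
ft_force: [-0.5, -0.5, 4.9]
gripper_width: 0.0468
gripper_force: 2.4
```

Request:
send_path:
  increments: {"tx":[0, 0], "ty":[0, 0], "tz":[0.01, 0], "spin":[0, 0], "aperture":[0.047, 0.047]}

```text
clock: 8.7
tool_pos: [0.6445, -0.094, 0.0549]
tool_rot: [-0.054, 0.999, -0.0, 0.0]
ft_force: [-1.5, -0.1, 6.9]
gripper_width: 0.047
gripper_force: 3.3
```

In the tool's units: 0.002 m / 0.3 = 0.0067, 0.001 m / 0.3 = 0.0033.

Request:
send_path:
  increments: {"tx":[0, 0, 0], "ty":[0, 0, 0], "tz":[0.0067, 0.0033, 0], "spin":[0, 0, 0], "aperture":[0.047, 0.047, 0.047]}

```text
clock: 9.07
tool_pos: [0.6446, -0.094, 0.0535]
tool_rot: [-0.054, 0.999, -0.0, 0.001]
ft_force: [-5.2, 0.6, 14.4]
gripper_width: 0.0473
gripper_force: 6.8
```

Request:
send_path:
  increments: {"tx":[0, 0, 0], "ty":[0, 0, 0], "tz":[0.0033, 0.0033, 0], "spin":[0, 0, 0], "aperture":[0.047, 0.047, 0.047]}

```text
clock: 9.45
tool_pos: [0.6446, -0.094, 0.0533]
tool_rot: [-0.054, 0.999, -0.0, 0.001]
ft_force: [-8.8, 1.9, 23.8]
gripper_width: 0.0468
gripper_force: 11.8
```

Both caps are bottomed out at 24 N. I'll hold for 4 s.

Request:
send_path:
  increments: {"tx":[0, 0, 0, 0, 0, 0, 0, 0], "ty":[0, 0, 0, 0, 0, 0, 0, 0], "tz":[0, 0, 0, 0, 0, 0, 0, 0], "spin":[0, 0, 0, 0, 0, 0, 0, 0], "aperture":[0.047, 0.047, 0.047, 0.047, 0.047, 0.047, 0.047, 0.047]}

```text
clock: 10.45
tool_pos: [0.6446, -0.094, 0.0533]
tool_rot: [-0.054, 0.999, -0.0, 0.001]
ft_force: [-7.4, 1.5, 22.3]
gripper_width: 0.0468
gripper_force: 11.8
```

Request:
send_path:
  increments: {"tx":[0, 0, 0, 0, 0, 0, 0, 0], "ty":[0, 0, 0, 0, 0, 0, 0, 0], "tz":[0, 0, 0, 0, 0, 0, 0, 0], "spin":[0, 0, 0, 0, 0, 0, 0, 0], "aperture":[0.047, 0.047, 0.047, 0.047, 0.047, 0.047, 0.047, 0.047]}

```text
clock: 11.45
tool_pos: [0.6446, -0.094, 0.0533]
tool_rot: [-0.054, 0.999, -0.0, 0.001]
ft_force: [-8.7, 1.0, 24.1]
gripper_width: 0.0472
gripper_force: 11.8
```

Request:
send_path:
  increments: {"tx":[0, 0, 0, 0, 0, 0, 0, 0], "ty":[0, 0, 0, 0, 0, 0, 0, 0], "tz":[0, 0, 0, 0, 0, 0, 0, 0], "spin":[0, 0, 0, 0, 0, 0, 0, 0], "aperture":[0.047, 0.047, 0.047, 0.047, 0.047, 0.047, 0.047, 0.047]}

```text
clock: 12.45
tool_pos: [0.6447, -0.094, 0.0533]
tool_rot: [-0.054, 0.999, -0.0, 0.001]
ft_force: [-7.4, 0.9, 23.8]
gripper_width: 0.0472
gripper_force: 11.8
```

Request:
send_path:
  increments: {"tx":[0, 0, 0, 0, 0, 0, 0, 0], "ty":[0, 0, 0, 0, 0, 0, 0, 0], "tz":[0, 0, 0, 0, 0, 0, 0, 0], "spin":[0, 0, 0, 0, 0, 0, 0, 0], "aperture":[0.047, 0.047, 0.047, 0.047, 0.047, 0.047, 0.047, 0.047]}

```text
clock: 13.45
tool_pos: [0.6446, -0.094, 0.0533]
tool_rot: [-0.054, 0.999, -0.0, 0.001]
ft_force: [-8.1, 1.7, 23.6]
gripper_width: 0.0473
gripper_force: 11.8
```

Request:
send_path:
  increments: {"tx":[0, 0, 0, 0, 0, 0, 0], "ty":[0, 0, 0, 0, 0, 0, 0], "tz":[-0.0167, -0.0333, -0.1, -0.1667, -0.1667, 0, 0], "spin":[0, 0, 0, 0, 0, 0, 0], "aperture":[0.047, 0.047, 0.047, 0.047, 0.047, 0.047, 0.047]}

```text
clock: 14.32
tool_pos: [0.6437, -0.0938, 0.1934]
tool_rot: [-0.054, 0.999, 0.0, -0.001]
ft_force: [-0.8, 0.3, 0.2]
gripper_width: 0.0469
gripper_force: 0.0
```

```bash
python3 look.py b
```

```text
tcp [ 0.64371634 -0.0937676   0.19335636]
g [102.8 125.2] 403 [ 0.5965 -0.2479  0.063 ] tool [ 0.0634 -0.1483  0.1303]
g [246.8 198.5] 740 [ 0.6472 -0.1227  0.063 ] tool [-0.0005 -0.0292  0.1303]
g [312.5 198.2] 748 [ 0.6405 -0.0639  0.063 ] tool [-0.0002  0.03    0.1304]
r [279.4 142.5] 424 [ 0.5955 -0.0987  0.054 ] tool [0.0483 0.0002 0.1394]
```

View pics/b.png

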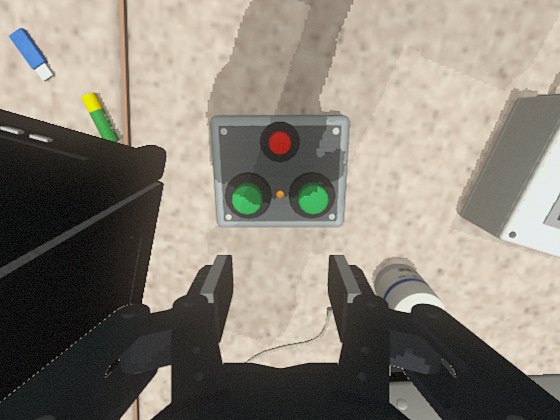

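View pics/b_top.png

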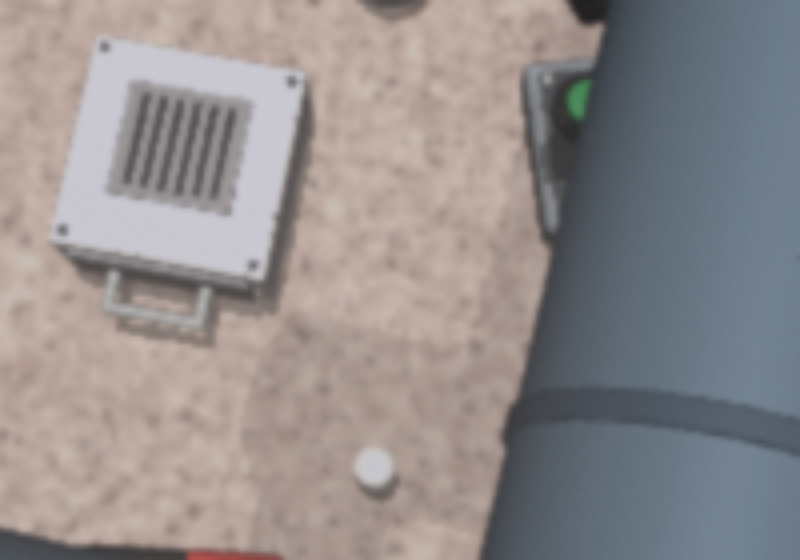

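Both green caps are up again, at (247,198) and (312,198). The drawer is home and the vial hasn't moved.

```bash
python3 -c "
from rig import workorder;print(workorder.hand_in())"
```

```text
the job is handed in; nothing more can be done
None
```

I pushed the drawer home against its stop, then pressed both green buttons down together for about 4 s and released them, and handed the job in at about 14 s; the hand-in returned no verdict.

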